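# Refit the snack drawer behind its child lock and open the dispenser

### The arm

A 6-joint arm with a two-finger parallel gripper is mounted at the origin on the work surface. World frame = base frame: x ahead of the robot, y to its left, z up, the work surface at z = 0. Lengths are in m, angles in rad, forces in N, time in s.
With the tool pointing down it reaches from about 0.275 to 0.875 m from the base axis. Payload 12.5 kg.
Tool frame: the origin (TCP) lies at the very end of the fingers, on their centre line; the grasp point (between the pads) lies tcp_to_grasp behind it (tcp_to_grasp is the distance from the TCP to the grasp point, in m); x points along the fingers, z is the direction in which the jaws open and shut, and the axes are right-handed (so a half turn about x gives the same grasp; the last joint's range is limited). The gripper opens to 85 mm and grips with 20 to 120 N. Pads are 22 mm wide; open, the fingers measure 114 mm over their backs; the gripper's body (76 mm by 85 mm) begins 54 mm behind the grasp point. The pads swing forward as they close: fully open they stand 13 mm farther back than shut.
Start: joints at [1.064, 0.351, 1.652, -0, 1.139, -0.085], TCP at [0.225, 0.502, 0.231] pointing down, gripper open.
Joint ranges: [-2.75, 2.75], [-0.79, 2.1], [0.01, 2.65], [-1.57, 4.71], [0.07, 3.14], [-2.87, 2.87]. Speed limits (rad/s): [2.22, 2.22, 2.79, 3.14, 3.14, 3.14].

### API

Orientations are given as a rotation vector (axis times angle).
In Python, from bench import * gives the robot as it stands.
- The arm moves only by the tool apply_moves, never from a script. Its argument "series" is a list of rows, each a list of 3 entries, a list of its own where there are three numbers: the shift along the tool's x, y, z in m, then the turn, a rotation vector about the tool's x, y, z in degrees, then the closure, from 0 (fully open) to 1 (shut). In form: [[[tx, ty, tz], [rx, ry, rz], grip], ...]. A call has 1 to 5 rows; each row is the pose to reach, as a shift and turn from the pose measured when the call began, along the tool's axes at that moment; what a row does not reach only later rows make up. A row lasts 1/10 s, in which the tool goes at most 50 mm and 8.59 degrees, less where a joint would pass 70% of its speed; a pose out of reach is approached as far as the arm can. A call with a gripper value outside its range is refused whole. The fingers move at their own pace and stop on an object; "newtons" is the grip in N (left out, the last holds). Time passes only in rows, so rows that repeat a pose let the fingers close. It gives the time, the measured TCP pose, the force and the opening at its end, in the units of the state.
- read_state(): the state, without advancing time (a new reading comes with each control period).
- capture(name): name is "side" or "top"; returns the picture (400x640x3 uint8, red, green, blue); there is no depth.
- calibration(name): a dict with "camera_matrix" (3x3 intrinsics, pixels), "camera_from_world" (4x4, takes a point from world to camera coordinates). Camera axes: x right, y down, z forward; pixel columns grow to the right and rows downward; lengths in m; the calibration is good to about 2 mm. A picture is of the moment at which its call begins. calibration takes no time and is no camera call.
- finish_job(): hands the job in, once; it reports no verdict.
The state is a dict: "clock": time; "joints": joint angles; "joint_vel": joint speeds; "joint_efforts": joint torques, N m; "tool_pos": TCP position; "orientation": TCP orientation; "ft_force": force on the tool from outside, world axes, zero at the start; "moment": the same for the moment, N m; "opening": opening from 0.0 (shut) to 1.0 (fully open).
Only numpy, scipy, OpenCV 4.12 (cv2) and the standard library are available. Lean on these libraries where they do the work, as an engineer would, in place of code of your own. Each camera call takes 0.05 s, during which the arm holds its last target. There are 200 camera calls.

### The job

Put the snack dispenser's lift-out drawer back: slide it in through the gap under the dispenser with its grip pointing straight out at the front, then sideways behind the teal child-lock lip until it is up against the far side wall, and leave it standing flat there. Then turn only the teal outer ring of the double knob on top clockwise until its white pointer lines up with the green mark, without turning the orange inner dial. Leave everything else on the tray where it is.

Things in the scene. Friction and masses are not known exactly. Their poses are not given: they have to be found in the camera images.
- dispenser: Fixed cream and wood cabinet, 130 deep (x), 200 wide (y), 170 mm high. Origin: centre of its underside, on the tray's floor (10 mm above the table). x points from its front (robot side) into it, y to the left, z up. Under its body is a bay floored by the tray: 68 mm high, between side walls at y -90 and +90, from the front face x -65 to a rear wall at x +32 mm. Turned up to 0.2 rad.
- gap (a point): Middle, at tray level, of the gap in the dispenser's front face, the only way into the bay for the drawer: 94 mm wide (dispenser y -90 to +4), 68 mm high. This point is at dispenser x -65, y -43, z 0. Axes as the dispenser's.
- lip (a point): Middle of the top edge of the fixed teal child-lock lip, 18 mm high, 10 mm thick, which stands just before the front face (dispenser x -75 to -65) and closes the foot of the bay from y +4 to +100. Axes as the dispenser's.
- home (a point): Where the centre of the drawer's box (drawer_mid) comes when it is put back: behind the lip, touching the side wall at y +90, in the middle of its 12 mm play between lip and rear wall. At dispenser x -16.5, y +50, z +28. The drawer's axes are then those of the dispenser: its grip passes over the lip and sticks out at the front.
- drawer_mid (a point): Centre, half-way up (28 mm), of the loose drawer's box: cream, open-topped, 85 (x) by 80 (y) by 56 mm high, wall 4 mm; the grip bar runs out along its -x to 150 mm from this centre (192 mm in all). About 130 g. It stands on the tray's floor with its grip within 0.6 rad of pointing along the world's -x; z up.
- drawer_grip (a point): Point to grasp on the drawer's wooden grip bar, 120 mm from the box centre along the drawer's -x, 43 mm above its underside. The bar is 14 mm thick (y) and 26 mm tall (30 to 56 mm above the underside) and runs from the box to 30 mm beyond this point. Axes as the drawer's.
- ring_grip (a point): Centre of the teal outer ring of the double knob, on its upright axis (dispenser x -15, y 0), half-way up the ring, 195 mm above the dispenser's underside. The ring is 56 mm in diameter and 22 mm high; its underside is 14 mm above the dispenser's flat top. A white pointer lies on its upper face.
- ring (a joint): Angle of the outer ring, rad, growing clockwise seen from above, 0 to 1.6. At 0 its pointer points to the dispenser's front (-x, a red mark), at 1.2 to the green mark. Light friction (0.06 N m): it stays where it is left. Starts between 0 and 0.35.
- green_mark (a point): Green mark on the dispenser's flat top beside the ring, 37 mm from the knob's axis, 69 degrees clockwise from the red mark.
- dial (a joint): Angle of the inner dial, rad, clockwise positive: an orange knob 28 mm in diameter and 16 mm high standing on top of the ring, on the same axis (top 222 mm above the dispenser's underside). It turns very easily and separately from the ring.
- dial_tip (a point): Tip of the black pointer on the inner dial's top, 13 mm from the axis; it must stay where it is.
- bowl: White ceramic bowl, 124 mm across, 45 mm high, loose. Origin: centre of its underside.
- cup: Clear plastic cup, 72 mm across, 85 mm high, loose. Origin: centre of its underside.
- car: Wooden toy car, 100 mm long (x), 56 wide, 54 high, loose. Origin: under its middle.
- spoon: Orange silicone spoon, 150 mm long, lying across the near edge of the tray, loose. Origin: under its middle.
There are look-alikes about, which are no part of the job. Leave any purple look-alike of the part that bears drawer_mid alone.

How it is judged:
By the outcome, as a careful person would: the job done as asked, in the order asked, and still so for the second after the job is handed in, with the robot touching nothing.
It also fails if it takes over 64 s, if anything falls off the work surface, if the arm or the gripper's body presses on something with over 40 N, if the wrist force passes 120 N, or if a joint passes its speed limit or range.

## Working session

There is one attempt and no reset: what is moved stays moved. The work goes in short steps, Python scripts to look and compute and a tool call to move; the robot and the scene stay as the last step left them, time stands still between calls to the robot, and variables do not carry over. Pictures are saved under pics/ and viewed, about 8 in all and at most 12, crops included, and the job is handed in when it is done.

Besides the shell and the picture viewer there is one more tool, called after "Request:" as name(argument=value, ...), one argument or row to a line, values as JSON. apply_moves: Moves the arm, as the interface text tells. Its arguments: {"type":"object","properties":{"series":{"type":"array"},"newtons":{"type":"number"}},"required":["series"]}

```bash
ls; mkdir -p pics
python3 - <<'E'
from bench import *
import cv2,numpy as np
for n in("side","top"):
    im=capture(n); cv2.imwrite(f"pics/{n}0.png",im[:,:,::-1])
    c=calibration(n); print(n,np.round(c["camera_matrix"],1).tolist(),np.round(c["camera_from_world"],4).tolist())
s=read_state(); print(s)
E
```

```text
pics
side [[473.6, 0.0, 320.9], [0.0, 473.6, 203.1], [0.0, 0.0, 1.0]] [[-0.9968, -0.0795, -0.0026, 0.446], [-0.0472, 0.6165, -0.7859, 0.0172], [0.0641, -0.7833, -0.6183, 1.8212], [0.0, 0.0, 0.0, 1.0]]
top [[378.3, 0.0, 318.4], [0.0, 378.3, 201.5], [0.0, 0.0, 1.0]] [[0.0369, -0.9993, -0.0007, 0.157], [-0.9786, -0.036, -0.2027, 0.4838], [0.2025, 0.0082, -0.9792, 1.2886], [0.0, 0.0, 0.0, 1.0]]
{'clock': 0.1, 'joints': array([ 1.06440275e+00,  3.51175459e-01,  1.65236282e+00, -1.60522960e-05,
        1.13912923e+00, -8.45709209e-02]), 'joint_vel': array([ 0.0010358 , -0.00028862, -0.00068248, -0.00074851,  0.00025388,
        0.00066883]), 'joint_efforts': array([ 4.48858937e-04, -5.06822956e+01, -2.91876143e+01, -2.08557849e-04,
        2.70177072e-03,  6.01499914e-05]), 'tool_pos': array([0.22499918, 0.50153495, 0.23081501]), 'orientation': array([-0.89367378,  1.38068641,  0.89282125]), 'ft_force': array([-0.07818893,  0.60375499, -0.63686364]), 'moment': array([0.01962216, 0.07831602, 0.06496246]), 'opening': 0.9966622403822503}
```

View pics/side0.png

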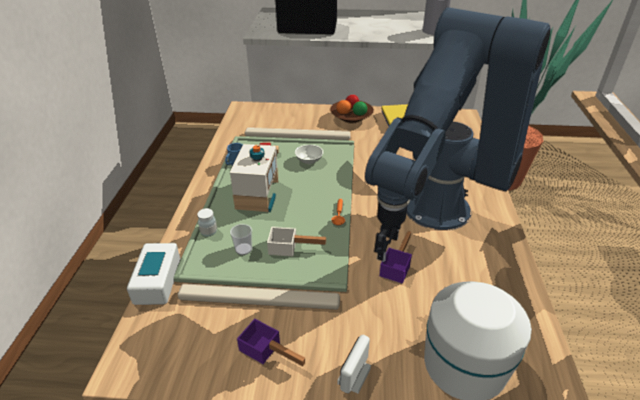

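View pics/top0.png

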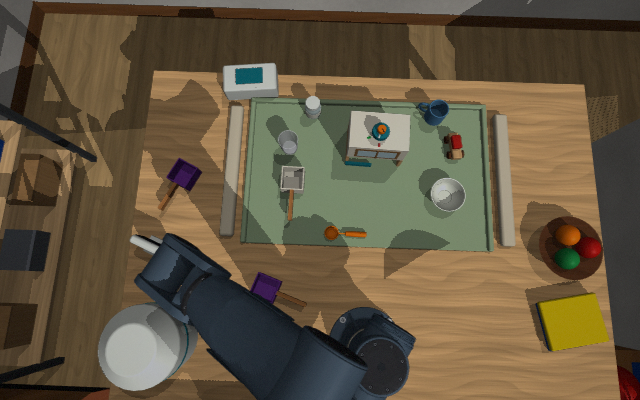

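The side view shows the cream drawer at (282,240) with its grip running to (325,240), and the dispenser at (255,175). In the top view the drawer is at (291,179) and the dispenser at (378,135). The drawer candidates are the cream one at top (291,179) and the purple ones at (184,176) and (266,289). Only the cream one on the tray fits, because the purple ones are look-alikes. I'll confirm this in a crop.

Run:
```python
import cv2,numpy as np
t=cv2.imread("pics/top0.png");s=cv2.imread("pics/side0.png")
a=cv2.resize(t[155:230,265:325],None,fx=5,fy=5,interpolation=cv2.INTER_CUBIC) #300x375
b=cv2.resize(t[100:175,335:425],None,fx=5,fy=5,interpolation=cv2.INTER_CUBIC) #450
r1=np.hstack([a,b])
c=cv2.resize(s[220:265,255:335],None,fx=4.5,fy=4.5,interpolation=cv2.INTER_CUBIC)
d=cv2.resize(s[135:215,220:290],None,fx=4,fy=4,interpolation=cv2.INTER_CUBIC)
o=np.zeros((375+0,750,3),np.uint8)
cv2.imwrite("pics/crop1.png",r1)
H=max(c.shape[0],d.shape[0]);o=np.zeros((H,c.shape[1]+d.shape[1],3),np.uint8);o[:c.shape[0],:c.shape[1]]=c;o[:d.shape[0],c.shape[1]:]=d
cv2.imwrite("pics/crop2.png",o);print(r1.shape,o.shape)
```

```text
(375, 750, 3) (320, 640, 3)
```

View pics/crop1.png

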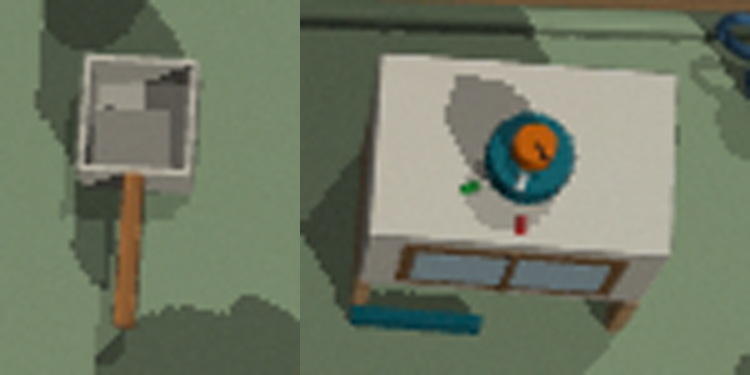

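View pics/crop2.png

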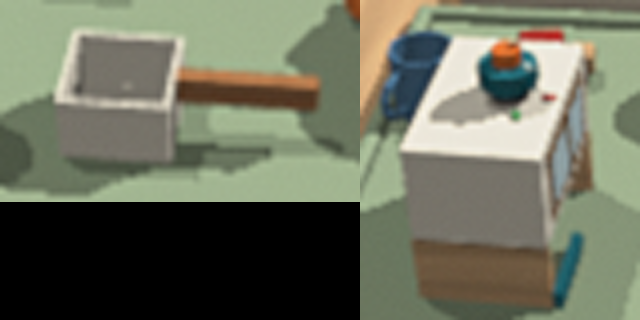

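The crop confirms the cream drawer with its wooden grip at top (265–325, 165–221). It also shows the ring at top (441,131), with its white pointer slightly toward green, and the red and green marks. I'll triangulate these from the two views.

```bash
cat > h.py <<'E'
import numpy as np,cv2
from bench import *
def ray(n,p):
    c=calibration(n);K=np.array(c["camera_matrix"]);T=np.array(c["camera_from_world"])
    d=T[:3,:3].T@np.linalg.inv(K)@np.array([p[0],p[1],1.]);o=-T[:3,:3].T@T[:3,3];return o,d/np.linalg.norm(d)
def onz(n,p,z):
    o,d=ray(n,p);return o+d*(z-o[2])/d[2]
def tri(p,q):
    o,d=ray("top",p);a,b=ray("side",q)
    s=np.linalg.lstsq(np.stack([d,-b],1),a-o,rcond=None)[0]
    x,y=o+d*s[0],a+b*s[1];return (x+y)/2,np.linalg.norm(x-y)
def proj(n,P):
    c=calibration(n);K=np.array(c["camera_matrix"]);T=np.array(c["camera_from_world"])
    q=K@(T[:3,:3]@np.asarray(P)+T[:3,3]);return q[:2]/q[2]
E
cat > m1.py <<'E'
from h import *
A=lambda x,y:((x+.5)/5-.5+265,(y+.5)/5-.5+155)
B=lambda x,y:((x-300+.5)/5-.5+335,(y+.5)/5-.5+100)
C=lambda x,y:((x+.5)/4.5-.5+255,(y+.5)/4.5-.5+220)
D=lambda x,y:((x-360+.5)/4-.5+220,(y+.5)/4-.5+135)
np.set_printoptions(precision=4,suppress=True)
for n,a,b in [("rimRL",A(84,55),C(55,102)),("rimFL",A(79,170),C(177,103)),("rimRR",A(199,62),C(72,33)),("rimFR",A(190,178),C(186,38)),("griptip",A(124,325),C(319,77)),
 ("topRL",B(380,52),D(402,152)),("topFL",B(370,235),D(545,158)),("topFR",B(668,255),D(586,45)),("lipL",B(350,308),D(562,305)),
 ("dialtop",B(537,141),D(506,44)),("green",B(470,188),D(516,115)),("red",B(520,225),D(548,98))]:
    P,e=tri(a,b);print(n,P,round(e,4))
t=cv2.imread("pics/top0.png")
q=[onz("top",B(*p),.18)for p in[(380,52),(676,75),(668,255),(370,235)]];q=np.array(q)
print("top quad",q,np.linalg.norm(np.roll(q,-1,0)-q,axis=1),q.mean(0))
q=np.array([onz("top",A(*p),.066)for p in[(84,55),(199,62),(190,178),(79,170)]])
print("rim",q,np.linalg.norm(np.roll(q,-1,0)-q,axis=1),q.mean(0))
print("tip",onz("top",A(124,322),.066),"root",onz("top",A(133,178),.066))
# ring by mask
h=cv2.cvtColor(t,cv2.COLOR_BGR2HSV)
def cen(m,x0,y0,x1,y1):
    z=np.zeros_like(m);z[y0:y1,x0:x1]=m[y0:y1,x0:x1]
    c=max(cv2.findContours(z,0,1)[0],key=cv2.contourArea);return c
g=onz("top",B(470,188),.18);r=onz("top",B(520,225),.18);print("green",g,"red",r)
o=cen(cv2.inRange(h,(5,150,120),(20,255,255)),425,115,455,145);c,_=cv2.minEnclosingCircle(o);print("dial",onz("top",c,.232))
m=cv2.inRange(h,(80,100,40),(110,255,255))|cv2.inRange(h,(5,150,120),(20,255,255))
c,rr=cv2.minEnclosingCircle(cen(m,425,115,455,145));print("ring",onz("top",c,.216),rr)
print("ptr",onz("top",B(521,184),.216))
E
python3 m1.py
```

```text
rimRL [0.6019 0.3113 0.0637] 0.0021
rimFL [0.5136 0.3096 0.0683] 0.0031
rimRR [0.602  0.2292 0.0595] 0.0041
rimFR [0.5144 0.2316 0.0629] 0.0015
griptip [0.4083 0.2722 0.0666] 0.0033
topRL [0.7688 0.0769 0.1759] 0.0019
topFL [0.6379 0.0812 0.1791] 0.0016
topFR [ 0.6316 -0.1147  0.1776] 0.0019
lipL [0.6371 0.0835 0.0135] 0.0087
dialtop [ 0.6861 -0.0196  0.2332] 0.001
green [0.6746 0.0158 0.1793] 0.0015
red [ 0.6508 -0.0177  0.1774] 0.0015
top quad [[ 0.7679  0.0772  0.18  ]
 [ 0.7586 -0.121   0.18  ]
 [ 0.6318 -0.1142  0.18  ]
 [ 0.6385  0.0812  0.18  ]] [0.1984 0.127  0.1955 0.1295] [ 0.6992 -0.0192  0.18  ]
rim [[0.6001 0.3111 0.066 ]
 [0.5979 0.2289 0.066 ]
 [0.5129 0.2315 0.066 ]
 [0.5158 0.3098 0.066 ]] [0.0822 0.0851 0.0784 0.0843] [0.5567 0.2703 0.066 ]
tip [0.4089 0.2725 0.066 ] root [0.5114 0.2715 0.066 ]
green [0.6735 0.0159 0.18  ] red [ 0.649  -0.0172  0.18  ]Traceback (most recent call last):
  File "m1.py", line 23, in <module>
    o=cen(cv2.inRange(h,(5,150,120),(20,255,255)),425,115,455,145);c,_=cv2.minEnclosingCircle(o);print("dial",onz("top",c,.232))
  File "m1.py", line 21, in cen
    c=max(cv2.findContours(z,0,1)[0],key=cv2.contourArea);return c
ValueError: max() iterable argument is empty
```

```bash
sed -i 's/425,115,455,145/366,115,396,145/g' m1.py; python3 m1.py|tail -4
python3 - <<'E'
from h import *
import bench
print([x for x in dir(bench) if 'tcp' in x.lower() or 'grasp' in x.lower()], getattr(bench,'tcp_to_grasp',None))
f=lambda *p:onz("top",*p).round(3)
print("bowl rim L/R/front/rear",f((430.5,193),.055),f((465,194),.055),f((448,212),.055),f((448,178),.055))
print("spoon",f((324,233),.012),f((366,235),.012),"cup",f((289,150),.012))
from scipy.spatial.transform import Rotation as R
s=read_state();print(R.from_rotvec(s["orientation"]).as_matrix().round(3))
E
```

```text
green [0.6735 0.0159 0.18  ] red [ 0.649  -0.0172  0.18  ]
dial [ 0.6827 -0.0195  0.232 ]
ring [ 0.6801 -0.0176  0.216 ] 8.860122680664062
ptr [ 0.6632 -0.0122  0.216 ]
['tcp_to_grasp'] 0.0187
bowl rim L/R/front/rear [ 0.522 -0.221  0.055] [ 0.523 -0.343  0.055] [ 0.456 -0.28   0.055] [ 0.579 -0.284  0.055]
spoon [0.371 0.151 0.012] [0.37  0.    0.012] cup [0.678 0.292 0.012]
[[-0.001 -0.912  0.409]
 [-0.001  0.409  0.912]
 [-1.     0.    -0.001]]
```

Request:
apply_moves(
  series=[
    [[0,-0.046,-0.0195],[-8,0,0],0],
    [[0,-0.092,-0.039],[-16,0,0],0],
    [[0,-0.138,-0.0585],[-23.1,0,0],0],
    [[0,-0.184,-0.078],[-23.1,0,0],0],
    [[0,-0.23,-0.0975],[-23.1,0,0],0],
  ],
)

```text
clock: 0.6
tool_pos: [0.3901, 0.3229, 0.2308]
orientation: [-1.197, 1.219, 1.196]
ft_force: [0.0, 0.3, 1.0]
opening: 1.0
```

```bash
cat > mv.py <<'E'
import sys
from h import *
from scipy.spatial.transform import Rotation as R
def delta(P,yaw):  # tool down, tool z = frame y at yaw
    s=read_state();M=R.from_rotvec(s["orientation"]).as_matrix()
    y=np.array([-np.sin(yaw),np.cos(yaw),0]);x=np.array([0,0,-1.])
    T=np.stack([x,np.cross(y,x),y],1)
    print("t",round(float(s["clock"]),2),"pos",s["tool_pos"].round(4),"F",s["ft_force"].round(1),"op",round(float(s["opening"]),3),
     "| shift",(M.T@(np.array(P)-s["tool_pos"])).round(4),"turn",np.degrees(R.from_matrix(M.T@T).as_rotvec()).round(2))
if __name__=="__main__": a=list(map(float,sys.argv[1:])); delta(a[:3],a[3])
E
python3 mv.py .438 .2722 .10 -.018
```

```text
t 0.6 pos [0.3901 0.3229 0.2308] F [0.  0.3 1. ] op 1.0 | shift [ 0.1308 -0.0489 -0.0497] turn [ 0.01 -0.06 -0.04]
```

Request:
apply_moves(
  series=[
    [[0.02,-0.0245,-0.025],[0,0,0],0],
    [[0.05,-0.049,-0.05],[0,0,0],0],
    [[0.1,-0.049,-0.05],[0,0,0],0],
    [[0.13,-0.049,-0.05],[0,0,0],0],
    [[0.13,-0.049,-0.05],[0,0,0],0],
  ],
)

```text
clock: 1.1
tool_pos: [0.4361, 0.2705, 0.0973]
orientation: [-1.195, 1.226, 1.199]
ft_force: [-0.4, -0.5, 0.8]
opening: 0.997
```

```bash
python3 mv.py .438 .2722 .035 -.018
python3 - <<'E'
from h import *
a=capture("side")[200:290,230:390];b=capture("top")[150:250,250:350]
o=np.hstack([cv2.resize(a,(480,270),interpolation=2),cv2.resize(b,(270,270),interpolation=2)])
cv2.imwrite("pics/g1.png",o[:,:,::-1])
E
```

```text
t 1.1 pos [0.4361 0.2705 0.0973] F [-0.4 -0.5  0.8] op 0.997 | shift [ 0.0623 -0.0023  0.002 ] turn [-0.02 -0.25 -0.41]
```

View pics/g1.png

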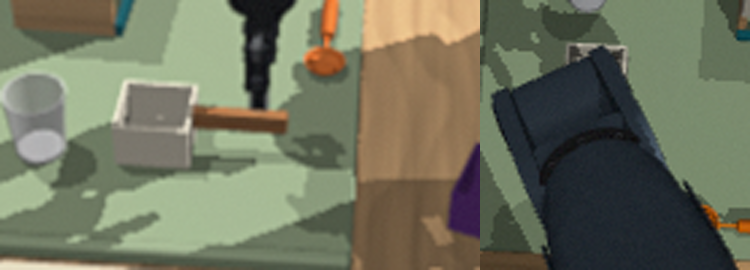

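The side crop shows the fingers above the outer part of the bar at (260,100), straddling it. The arm hides the drawer in the top view. I'll descend and close.

Request:
apply_moves(
  series=[
    [[0.03,-0.002,0.002],[0,0,0],0],
    [[0.05,-0.002,0.002],[0,0,0],0],
    [[0.0625,-0.002,0.002],[0,0,0],0],
    [[0.0625,-0.002,0.002],[0,0,0],0],
    [[0.0625,-0.002,0.002],[0,0,0],0],
  ],
)

```text
clock: 1.7
tool_pos: [0.4409, 0.2744, 0.0402]
orientation: [-1.197, 1.217, 1.196]
ft_force: [-0.8, 0.6, 0.6]
opening: 0.996
```

Request:
apply_moves(
  series=[
    [[0,0,0],[0,0,0],1],
    [[0,0,0],[0,0,0],1],
    [[0,0,0],[0,0,0],1],
    [[0,0,0],[0,0,0],1],
    [[0,0,0],[0,0,0],1],
  ],
  newtons=50,
)

```text
clock: 2.2
tool_pos: [0.441, 0.2744, 0.0403]
orientation: [-1.197, 1.217, 1.196]
ft_force: [0.7, -0.7, 1.0]
opening: 0.149
```

Request:
apply_moves(
  series=[
    [[0,0,0],[0,0,0],1],
    [[0,0,0],[0,0,0],1],
    [[0,0,0],[0,0,0],1],
    [[0,0,0],[0,0,0],1],
    [[0,0,0],[0,0,0],1],
  ],
)

```text
clock: 2.7
tool_pos: [0.441, 0.2744, 0.0403]
orientation: [-1.197, 1.217, 1.196]
ft_force: [-1.0, -1.4, 2.5]
opening: 0.152
```

Request:
apply_moves(
  series=[
    [[-0.02,0,0],[0,0,0],1],
    [[-0.04,0,0],[0,0,0],1],
    [[-0.06,0,0],[0,0,0],1],
    [[-0.06,0,0],[0,0,0],1],
  ],
)

```text
clock: 3.1
tool_pos: [0.4419, 0.275, 0.1022]
orientation: [-1.197, 1.214, 1.194]
ft_force: [1.2, -0.4, -1.0]
opening: 0.156
```

```bash
python3 mv.py .4305 -.051 .10 -.042
```

```text
t 3.1 pos [0.4419 0.275  0.1022] F [ 1.2 -0.4 -1. ] op 0.156 | shift [ 0.0017  0.0057 -0.3261] turn [1.41 0.08 0.21]
```

Request:
apply_moves(
  series=[
    [[0,0.002,-0.04],[0,0,0],1],
    [[0,0.003,-0.08],[1.4,0,0],1],
    [[0,0.004,-0.12],[1.4,0,0],1],
    [[0,0.005,-0.16],[1.4,0,0],1],
    [[0,0.0057,-0.2],[1.4,0,0],1],
  ],
)

```text
clock: 3.6
tool_pos: [0.4318, 0.0736, 0.1009]
orientation: [-1.179, 1.226, 1.177]
ft_force: [0.9, 0.1, -0.5]
opening: 0.151
```

Request:
apply_moves(
  series=[
    [[0,0,-0.04],[0,0,0],1],
    [[0,0,-0.08],[0,0,0],1],
    [[0,0,-0.115],[0,0,0],1],
    [[0,0,-0.125],[0,0,0],1],
    [[0,0,-0.125],[0,0,0],1],
  ],
)

```text
clock: 4.1
tool_pos: [0.4262, -0.052, 0.1001]
orientation: [-1.176, 1.228, 1.177]
ft_force: [0.0, 0.8, -0.9]
opening: 0.151
```

```bash
python3 mv.py .4305 -.051 .10 -.042;  python3 - <<'E'
from h import *
a=capture("side");b=capture("top")
cv2.imwrite("pics/s2.png",a[:,:,::-1]);cv2.imwrite("pics/t2.png",b[:,:,::-1])
a=a[140:230,225:345];b=b[100:230,330:460]
o=np.hstack([cv2.resize(a,(400,300),interpolation=2),cv2.resize(b,(390,390),interpolation=2)[:300]]) if 0 else None
A=cv2.resize(a,None,fx=3.5,fy=3.5,interpolation=2);B=cv2.resize(b,None,fx=2.9,fy=2.9,interpolation=2)
H=max(A.shape[0],B.shape[0]);o=np.zeros((H,A.shape[1]+B.shape[1],3),np.uint8);o[:A.shape[0],:A.shape[1]]=A;o[:B.shape[0],A.shape[1]:]=B
print(o.shape,A.shape);cv2.imwrite("pics/g2.png",o[:,:,::-1])
E
```

```text
t 4.1 pos [ 0.4262 -0.052   0.1001] F [ 0.   0.8 -0.9] op 0.151 | shift [ 0.0001 -0.0042  0.0012] turn [-0.11  0.08  0.07]
(377, 797, 3) (315, 420, 3)
```

View pics/g2.png

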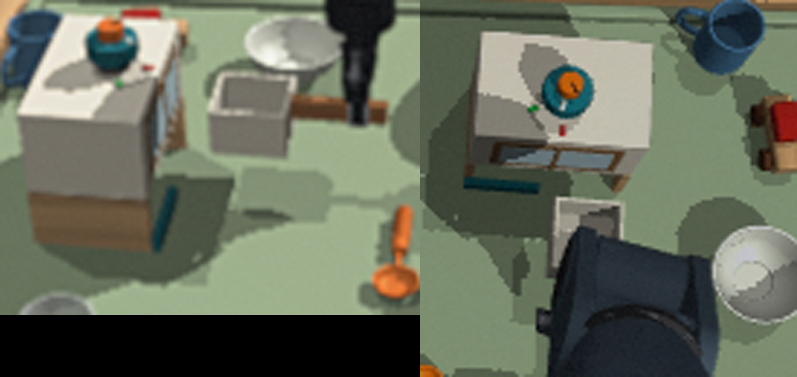

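```bash
cat > m2.py <<'E'
from h import *
np.set_printoptions(precision=4,suppress=True)
A=lambda x,y:(225+(x+.5)/3.5-.5,140+(y+.5)/3.5-.5)
B=lambda x,y:(330+(x-420+.5)/2.9-.5,100+(y+.5)/2.9-.5)
for n,a,b in [("RL",B(556,197),A(211,105)),("RR",B(623,200),A(219,69))]:
    print(n,tri(a,b))
for z in(.1258,):
    for p in[(556,197),(623,200)]:print(onz("top",B(*p),z))
for p in[(211,105),(219,69),(299,73),(292,110)]:print("side",onz("side",A(*p),.1258))
t=cv2.cvtColor(cv2.imread("pics/t2.png"),cv2.COLOR_BGR2HSV)
m=cv2.inRange(t,(85,100,30),(105,255,255));m[:155]=0;m[175:]=0;m[:,:340]=0;m[:,380:]=0
c=max(cv2.findContours(m,0,1)[0],key=cv2.contourArea)
r=cv2.minAreaRect(c);print(r)
bx=cv2.boxPoints(r);print(bx)
print("lip ends", [onz("top",p,.028) for p in [(bx[:,0].min(),160.5),(bx[:,0].max(),162.5)]])
c0=np.array([.6992,-.0192]);th=-.042;Rm=np.array([[np.cos(th),-np.sin(th)],[np.sin(th),np.cos(th)]])
for q in[(-70,4),(-70,100),(-70,-90)]:print(q,c0+Rm@np.array(q)/1000)
for P in [(-.065,.1,.17),(-.065,-.1,.17),(.065,.1,.17),(.065,-.1,.17),(-.075,.004,.018),(-.075,.1,.018)]:
    w=np.r_[c0+Rm@np.array(P[:2]),P[2]+.01];print(P,w,"top",proj("top",w),"side",proj("side",w))
E
python3 m2.py
```

```text
RL (array([ 0.5846, -0.0179,  0.1336]), np.float64(0.0005316190826505683))
RR (array([ 0.5862, -0.0969,  0.1283]), np.float64(0.0019934633669805137))
[ 0.5867 -0.019   0.1258]
[ 0.5859 -0.0974  0.1258]
side [ 0.5868 -0.0294  0.1258]
side [ 0.5879 -0.1013  0.1258]
side [ 0.4975 -0.0999  0.1258]
side [ 0.498  -0.0265  0.1258]
((357.5029296875, 163.4617462158203), (25.309844970703125, 3.9115214347839355), 4.39870548248291)
[[344.7353 164.4412]
 [345.0353 160.5412]
 [370.2706 162.4823]
 [369.9706 166.3823]]
lip ends [array([0.6397, 0.0837, 0.028 ]), array([ 0.6355, -0.0103,  0.028 ])]
(-70, 4) [ 0.6294 -0.0123]
(-70, 100) [0.6335 0.0837]
(-70, -90) [ 0.6255 -0.1062]
(-0.065, 0.1, 0.17) [0.6385 0.0834 0.18  ] top [347.9224 146.5752] side [265.3804 174.1785]
(-0.065, -0.1, 0.17) [ 0.6301 -0.1164  0.18  ] top [408.8717 151.135 ] side [276.3236 145.0443]
(0.065, 0.1, 0.17) [0.7683 0.078  0.18  ] top [350.3681 109.8711] side [229.8014 171.7452]
(0.065, -0.1, 0.17) [ 0.7599 -0.1218  0.18  ] top [410.0589 114.2396] side [243.6636 143.0137]
(-0.075, 0.004, 0.018) [ 0.6244 -0.0121  0.028 ] top [370.732  165.4017] side [276.0214 192.4492]
(-0.075, 0.1, 0.018) [0.6285 0.0839 0.028 ] top [344.6125 163.4279] side [271.0306 207.6979]
```

Request:
apply_moves(
  series=[
    [[0.02,0,0],[0,0,0],1],
    [[0.04,0,0],[0,0,0],1],
    [[0.055,0,0],[0,0,0],1],
    [[0.056,0,0],[0,0,0],1],
    [[0.056,0,0],[0,0,0],1],
  ],
)

```text
clock: 4.7
tool_pos: [0.4264, -0.0496, 0.0443]
orientation: [-1.179, 1.226, 1.18]
ft_force: [0.4, -0.5, -1.3]
opening: 0.156
```

```bash
python3 mv.py .4640 -.0537 .044 -.042
python3 - <<'E'
from h import *
a=capture("side");b=capture("top")
a=a[150:230,235:345];b=b[130:220,340:420]
A=cv2.resize(a,None,fx=3.6,fy=3.6,interpolation=2);B=cv2.resize(b,None,fx=5,fy=5,interpolation=2)
H=max(A.shape[0],B.shape[0]);o=np.zeros((H,A.shape[1]+B.shape[1],3),np.uint8);o[:A.shape[0],:A.shape[1]]=A;o[:B.shape[0],A.shape[1]:]=B
print(o.shape,A.shape);cv2.imwrite("pics/g3.png",o[:,:,::-1])
E
```

```text
t 4.7 pos [ 0.4264 -0.0496  0.0443] F [ 0.4 -0.5 -1.3] op 0.156 | shift [ 0.0004 -0.0377 -0.0026] turn [0.1  0.1  0.04]
(450, 796, 3) (288, 396, 3)
```

View pics/g3.png

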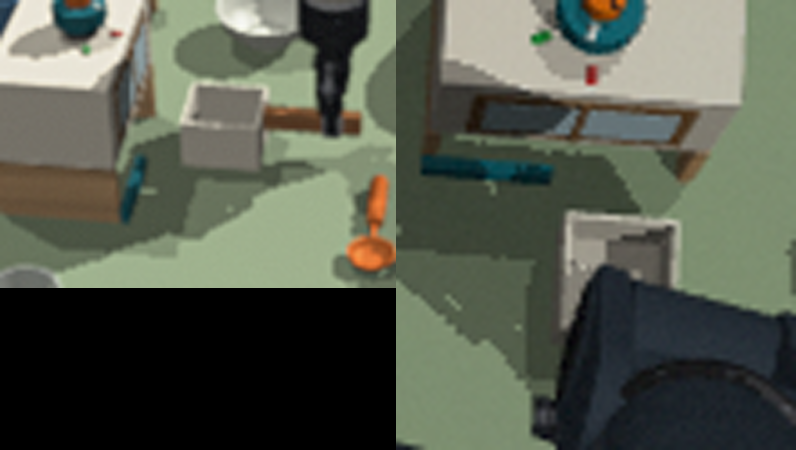

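Run:
```python
from h import *
np.set_printoptions(precision=4,suppress=True)
B=lambda x,y:(340+(x-396+.5)/5-.5,130+(y+.5)/5-.5)
c0=np.array([.6992,-.0192]);th=-.042;Rm=np.array([[np.cos(th),-np.sin(th)],[np.sin(th),np.cos(th)]])
for n,p,z in[("RL",(566,212),.07),("RR",(680,219),.07),("lipR",(552,168),.028),("post R outer",(708,155),.078),("post inner top",(681,153),.078)]:
    w=onz("top",B(*p),z);print(n,w,"disp",Rm.T@(w[:2]-c0))
```

```text
RL [ 0.5873 -0.0169  0.07  ] disp [-0.1119 -0.0024]
RR [ 0.5851 -0.0975  0.07  ] disp [-0.1107 -0.083 ]
lipR [ 0.6329 -0.0122  0.028 ] disp [-0.0666  0.0042]
post R outer [ 0.6305 -0.1159  0.078 ] disp [-0.0645 -0.0995]
post inner top [ 0.6313 -0.0968  0.078 ] disp [-0.0646 -0.0804]
```

Request:
apply_moves(
  series=[
    [[0,-0.015,0],[0,0,0],1],
    [[0,-0.03,0],[0,0,0],1],
    [[0,-0.045,0],[0,0,0],1],
    [[0,-0.06,0],[0,0,0],1],
    [[0,-0.06,0],[0,0,0],1],
  ],
)

```text
clock: 5.3
tool_pos: [0.4888, -0.0526, 0.046]
orientation: [-1.181, 1.223, 1.176]
ft_force: [-0.1, 0.1, -0.8]
opening: 0.154
```

```bash
python3 mv.py .562 -.0553 .044 -.042
```

```text
t 5.3 pos [ 0.4888 -0.0526  0.046 ] F [-0.1  0.1 -0.8] op 0.154 | shift [ 0.0024 -0.0733  0.0002] turn [0.09 0.06 0.31]
```

Request:
apply_moves(
  series=[
    [[0.001,-0.02,0],[0,0,0],1],
    [[0.002,-0.04,0],[0,0,0],1],
    [[0.002,-0.055,0],[0,0,0],1],
    [[0.002,-0.073,0],[0,0,0],1],
    [[0.002,-0.073,0],[0,0,0],1],
  ],
)

```text
clock: 5.8
tool_pos: [0.5628, -0.0555, 0.045]
orientation: [-1.182, 1.222, 1.174]
ft_force: [0.8, -0.2, -1.0]
opening: 0.151
```

```bash
python3 mv.py .562 .0377 .042 -.042
```

```text
t 5.8 pos [ 0.5628 -0.0555  0.045 ] F [ 0.8 -0.2 -1. ] op 0.151 | shift [0.0031 0.0046 0.0931] turn [0.1  0.04 0.41]
```

Request:
apply_moves(
  series=[
    [[0,0,0.02],[0,0,0],1],
    [[0,0,0.04],[0,0,0],1],
    [[0,0,0.06],[0,0,0],1],
    [[0,0,0.08],[0,0,0],1],
    [[0,0,0.08],[0,0,0],1],
  ],
)

```text
clock: 6.3
tool_pos: [0.5648, 0.0262, 0.0452]
orientation: [-1.183, 1.222, 1.177]
ft_force: [-0.4, 0.2, -1.8]
opening: 0.149
```

```bash
python3 mv.py .5667 .0374 .041 -.042
```

```text
t 6.3 pos [0.5648 0.0262 0.0452] F [-0.4  0.2 -1.8] op 0.149 | shift [ 0.0043 -0.0014  0.0113] turn [0.22 0.05 0.37]
```

Request:
apply_moves(
  series=[
    [[0.0035,-0.001,0.002],[0.2,0,0.4],1],
    [[0.0035,-0.001,0.005],[0.2,0,0.4],1],
    [[0.0035,-0.001,0.008],[0.2,0,0.4],1],
    [[0.0035,-0.001,0.0095],[0.2,0,0.4],1],
    [[0.0035,-0.001,0.0095],[0.2,0,0.4],1],
  ],
)

```text
clock: 6.8
tool_pos: [0.5661, 0.0356, 0.0418]
orientation: [-1.177, 1.228, 1.179]
ft_force: [-0.5, -0.2, -1.2]
opening: 0.154
```

Request:
apply_moves(
  series=[
    [[0,0,0.0015],[0,0,0],1],
    [[0,0,0.003],[0,0,0],1],
    [[0,0,0.003],[0,0,0],1],
  ],
)

```text
clock: 7.1
tool_pos: [0.5658, 0.0375, 0.0417]
orientation: [-1.177, 1.231, 1.179]
ft_force: [-4.2, -8.4, 0.7]
opening: 0.158
```

Request:
apply_moves(
  series=[
    [[0.0015,0,0.0005],[0,0,0],1],
    [[0.002,0,0.0005],[0,0,0],1],
  ],
)

```text
clock: 7.3
tool_pos: [0.5659, 0.0372, 0.0401]
orientation: [-1.177, 1.232, 1.177]
ft_force: [-5.0, -7.2, 7.7]
opening: 0.153
```

```bash
python3 mv.py .5667 .0374 .041 -.042; python3 -c "
from h import *
print(read_state()['moment'])"
```

```text
t 7.3 pos [0.5659 0.0372 0.0401] F [-5.  -7.2  7.7] op 0.153 | shift [-0.0009 -0.0008  0.0002] turn [-0.11 -0.06 -0.09]
[-1.09027946  0.45766255 -0.48003889]
```

Request:
apply_moves(
  series=[
    [[0,0,0],[0,0,0],0.5],
    [[0,0,0],[0,0,0],0.5],
    [[0,0,0],[0,0,0],0.5],
    [[0,0,0],[0,0,0],0.5],
  ],
)

```text
clock: 7.7
tool_pos: [0.566, 0.0374, 0.0402]
orientation: [-1.177, 1.231, 1.177]
ft_force: [0.2, 0.2, 1.2]
opening: 0.505
```

Request:
apply_moves(
  series=[
    [[-0.03,0.005,0],[0,0,0],0.5],
    [[-0.07,0.02,0],[0,0,0],0.5],
    [[-0.11,0.06,0],[0,0,0],0.5],
    [[-0.15,0.1,0],[0,0,0],0.5],
    [[-0.19,0.13,-0.02],[0,0,0],0.5],
  ],
)

```text
clock: 8.2
tool_pos: [0.4433, 0.0285, 0.2192]
orientation: [-1.177, 1.231, 1.179]
ft_force: [0.8, -1.3, 1.1]
opening: 0.503
```

```bash
python3 mv.py .40 -.10 .25 -.042
python3 - <<'E'
from h import *
a=capture("side");b=capture("top")
cv2.imwrite("pics/s4.png",a[:,:,::-1]);cv2.imwrite("pics/t4.png",b[:,:,::-1])
a=a[135:225,225:325];b=b[105:215,335:425]
A=cv2.resize(a,None,fx=4,fy=4,interpolation=2);B=cv2.resize(b,None,fx=4.4,fy=4.4,interpolation=2)
H=max(A.shape[0],B.shape[0]);o=np.zeros((H,A.shape[1]+B.shape[1],3),np.uint8);o[:A.shape[0],:A.shape[1]]=A;o[:B.shape[0],A.shape[1]:]=B
print(o.shape,A.shape);cv2.imwrite("pics/g4.png",o[:,:,::-1])
E
```

```text
t 8.2 pos [0.4433 0.0285 0.2192] F [ 0.8 -1.3  1.1] op 0.503 | shift [-0.0306  0.0379 -0.1302] turn [-0.01 -0.04 -0.12]
(484, 796, 3) (360, 400, 3)
```

View pics/g4.png

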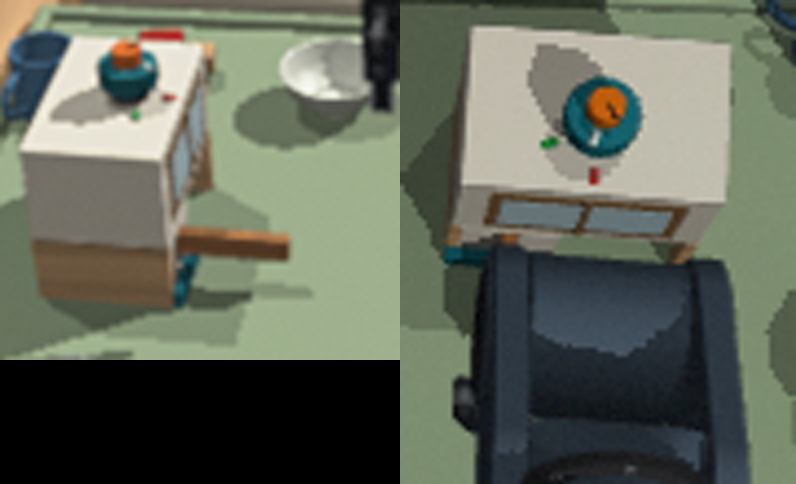

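Request:
apply_moves(
  series=[
    [[-0.015,0,-0.045],[0,0,0],0.2],
    [[-0.03,0,-0.09],[0,0,0],0.2],
    [[-0.045,0,-0.135],[0,0,0],0],
    [[-0.06,0,-0.18],[0,0,0],0],
    [[-0.065,0,-0.225],[0,0,0],0],
  ],
)

```text
clock: 8.8
tool_pos: [0.4346, -0.1996, 0.2888]
orientation: [-1.182, 1.226, 1.171]
ft_force: [1.1, 0.9, -0.2]
opening: 1.0
```

Run:
```python
from h import *
b=capture("top");cv2.imwrite("pics/t5.png",b[:,:,::-1])
b=b[105:215,335:425]
B=cv2.resize(b,None,fx=5.4,fy=5.4,interpolation=2)
print(B.shape);cv2.imwrite("pics/g5.png",B[:,:,::-1])
```

```text
(594, 486, 3)
```

View pics/g5.png

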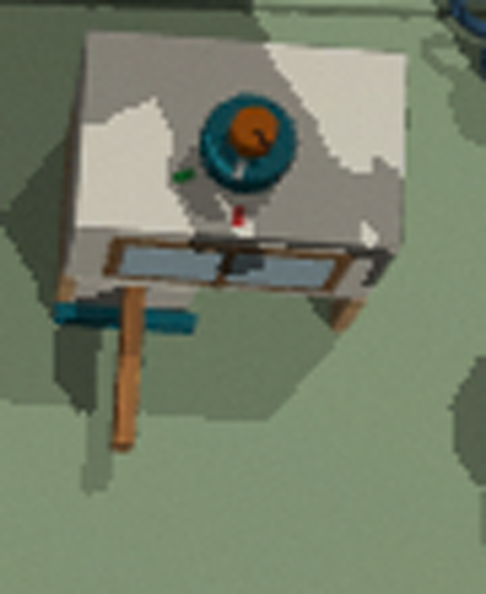

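```bash
cat > m5.py <<'E'
from h import *
np.set_printoptions(precision=4,suppress=True)
B=lambda x,y:(335+(x+.5)/5.4-.5,105+(y+.5)/5.4-.5)
c0=np.array([.6992,-.0192]);th=-.042;Rm=np.array([[np.cos(th),-np.sin(th)],[np.sin(th),np.cos(th)]])
for n,p,z in[("tip",(122,443),.066),("root",(134,292),.066),("mid",(130,355),.066),("ringc",(249,143),.216),("dialc",(254,131),.232),("ptr in",(241,160),.216),("ptr out",(237,180),.216),("dialtip",(264,142),.232),("green",(183,175),.18),("red",(238,216),.18)]:
    w=onz("top",B(*p),z);print(n,w,"disp",Rm.T@(w[:2]-c0))
E
python3 m5.py; python3 mv.py .684 -.0187 .27 -.042
```

```text
tip [0.5329 0.0399 0.066 ] disp [-0.1687  0.0521]
root [0.6361 0.0337 0.066 ] disp [-0.0652  0.0502]
mid [0.5927 0.0356 0.066 ] disp [-0.1087  0.0503]
ringc [ 0.6816 -0.0182  0.216 ] disp [-0.0177  0.0002]
dialc [ 0.6825 -0.0186  0.232 ] disp [-0.0167 -0.0001]
ptr in [ 0.6707 -0.0135  0.216 ] disp [-0.0288  0.0045]
ptr out [ 0.658  -0.0112  0.216 ] disp [-0.0415  0.0063]
dialtip [ 0.6759 -0.0245  0.232 ] disp [-0.0231 -0.0062]
green [0.6742 0.0163 0.18  ] disp [-0.0264  0.0344]
red [ 0.649  -0.0174  0.18  ] disp [-0.0502 -0.0003]
t 8.85 pos [ 0.4345 -0.2047  0.2888] F [-2.3 -2.3 -0.6] op 1.002 | shift [ 0.0197 -0.2405  0.1973] turn [-0.22 -0.24  0.41]
```

Request:
apply_moves(
  series=[
    [[0,-0.035,0.028],[0,0,0],0],
    [[0,-0.07,0.057],[0,0,0],0],
    [[0,-0.105,0.086],[0,0,0],0],
    [[0,-0.14,0.115],[0,0,0],0],
    [[0,-0.17,0.14],[-0.2,-0.2,0.4],0],
  ],
)

```text
clock: 9.35
tool_pos: [0.6125, -0.0708, 0.2883]
orientation: [-1.178, 1.229, 1.179]
ft_force: [-0.0, -0.6, -0.2]
opening: 0.997
```

```bash
python3 mv.py .6835 -.0187 .28 -.042; python3 -c "
from h import *
print(read_state()['joints'].round(2))"
```

```text
t 9.35 pos [ 0.6125 -0.0708  0.2883] F [-0.  -0.6 -0.2] op 0.997 | shift [ 0.0082 -0.0688  0.055 ] turn [ 0.01 -0.03 -0.03]
[-0.19  0.43  1.4  -0.    1.32 -1.72]
```

Request:
apply_moves(
  series=[
    [[0,-0.03,0.024],[0,0,0],0],
    [[0,-0.06,0.048],[0,0,0],0],
    [[0.004,-0.069,0.055],[0,0,0],0],
    [[0.008,-0.069,0.055],[0,0,0],0],
    [[0.008,-0.069,0.055],[0,0,0],0],
  ],
)

```text
clock: 9.85
tool_pos: [0.683, -0.0191, 0.2786]
orientation: [-1.177, 1.231, 1.18]
ft_force: [-0.4, -0.2, 0.0]
opening: 0.999
```

```bash
python3 mv.py .6835 -.0187 .188 -.042
python3 - <<'E'
from h import *
b=capture("side")[90:200,215:325]
B=cv2.resize(b,None,fx=5,fy=5,interpolation=2)
cv2.imwrite("pics/g6.png",B[:,:,::-1])
E
```

```text
t 9.85 pos [ 0.683  -0.0191  0.2786] F [-0.4 -0.2  0. ] op 0.999 | shift [ 0.0906 -0.0008  0.0005] turn [ 0.   -0.03 -0.17]
```

View pics/g6.png

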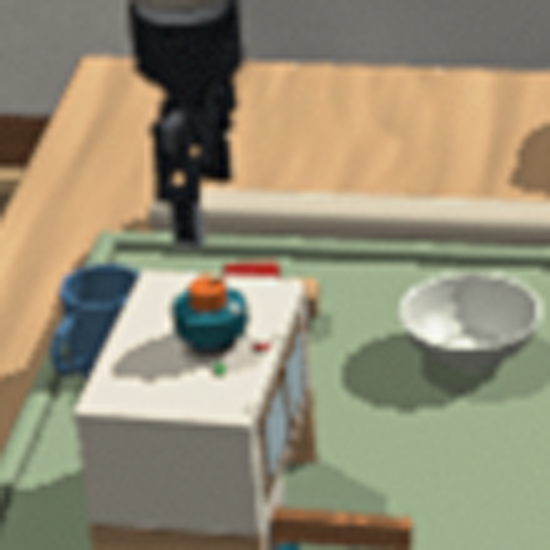

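The open fingers are above the knob: tips near (185,240) in the crop and the ring at (210,315). I'll check this offset by projection before descending.

Run:
```python
from h import *
for P in [(.683,-.019,.2786),(.685,.03,.29),(.681,-.07,.29),(.684,-.0187,.216),(.684,-.0187,.232)]:
    print(P,((proj("side",P)-[215,90])*5).round(0))
```

```text
(0.683, -0.019, 0.2786) [205. 225.]
(0.685, 0.03, 0.29) [188. 246.]
(0.681, -0.07, 0.29) [219. 176.]
(0.684, -0.0187, 0.216) [211. 299.]
(0.684, -0.0187, 0.232) [209. 281.]
```

The projection matches. Descending now.

Request:
apply_moves(
  series=[
    [[0.03,-0.001,0],[0,0,0],0],
    [[0.055,-0.001,0],[0,0,0],0],
    [[0.075,-0.001,0],[0,0,0],0],
    [[0.09,-0.001,0],[0,0,0],0],
    [[0.09,-0.001,0],[0,0,0],0],
  ],
)

```text
clock: 10.4
tool_pos: [0.6826, -0.0202, 0.1879]
orientation: [-1.175, 1.233, 1.181]
ft_force: [0.2, -0.4, 0.2]
opening: 1.001
```

```bash
python3 mv.py .6835 -.0187 .188 -.042
```

```text
t 10.4 pos [ 0.6826 -0.0202  0.1879] F [ 0.2 -0.4  0.2] op 1.001 | shift [-0.0001 -0.0008  0.0015] turn [-0.08 -0.03 -0.28]
```

Request:
apply_moves(
  series=[
    [[0,-0.001,0.0015],[0,0,0],0.3],
    [[0,-0.001,0.0015],[0,0,0],0.5],
    [[0,-0.001,0.0015],[0,0,0],0.5],
    [[0,-0.001,0.0015],[0,0,0],0.5],
    [[0,-0.001,0.0015],[0,0,0],0.5],
  ],
  newtons=30,
)

```text
clock: 10.9
tool_pos: [0.6841, -0.0189, 0.1894]
orientation: [-1.176, 1.232, 1.179]
ft_force: [-2.6, -1.7, 5.9]
opening: 0.643
```

```bash
python3 mv.py .6835 -.0187 .188 -.042
```

```text
t 10.9 pos [ 0.6841 -0.0189  0.1894] F [-2.6 -1.7  5.9] op 0.643 | shift [0.0014 0.0007 0.0002] turn [-0.08 -0.05 -0.17]
```

Gripped: 0.643 of 85 mm is about 55 mm. Now I'll turn it clockwise.

Request:
apply_moves(
  series=[
    [[0,0,0],[7,0,0],0.5],
    [[0,0,0],[14,0,0],0.5],
    [[0,0,0],[21,0,0],0.5],
    [[0,0,0],[28,0,0],0.5],
    [[0,0,0],[35,0,0],0.5],
  ],
)

```text
clock: 11.4
tool_pos: [0.6846, -0.0175, 0.1895]
orientation: [-0.71, 1.452, 0.713]
ft_force: [3.2, 8.8, -3.0]
opening: 0.641
```

```bash
python3 mv.py .6841 -.0189 .1894 -.992; python3 -c "
from h import *
print(read_state()['moment'])"
```

```text
t 11.4 pos [ 0.6846 -0.0175  0.1895] F [ 3.2  8.8 -3. ] op 0.641 | shift [ 0.0001 -0.0004 -0.0014] turn [ 1.91e+01 -1.00e-02 -1.20e-01]
[ 1.24112031 -0.72213655  0.12517673]
```

Request:
apply_moves(
  series=[
    [[0,0,-0.001],[7,0,0],0.5],
    [[0,0,-0.001],[13,0,0],0.5],
    [[0,0,-0.001],[19,0,0],0.5],
    [[0,0,-0.001],[19,0,0],0.5],
  ],
)

```text
clock: 11.8
tool_pos: [0.6853, -0.0169, 0.1896]
orientation: [-0.45, 1.52, 0.454]
ft_force: [9.1, 7.4, -6.5]
opening: 0.645
```

Request:
apply_moves(
  series=[
    [[0,0,0],[0,0,0],0],
    [[0,0,0],[0,0,0],0],
    [[0,0,0],[0,0,0],0],
    [[0,0,0],[0,0,0],0],
  ],
)

```text
clock: 12.2
tool_pos: [0.6852, -0.017, 0.1897]
orientation: [-0.45, 1.52, 0.454]
ft_force: [-0.7, 1.1, 0.9]
opening: 0.999
```

```bash
python3 mv.py .6841 -.0189 .29 -.992
```

```text
t 12.2 pos [ 0.6852 -0.017   0.1897] F [-0.7  1.1  0.9] op 0.999 | shift [-0.1003 -0.0008 -0.0016] turn [-0.08  0.19 -0.09]
```

Request:
apply_moves(
  series=[
    [[-0.04,0,0],[0,0,0],0],
    [[-0.08,0,0],[0,0,0],0],
    [[-0.1,0.02,-0.033],[0,0,0],0],
    [[-0.1,0.045,-0.07],[0,0,0],0],
    [[-0.1,0.07,-0.11],[0,0,0],0],
  ],
)

```text
clock: 12.7
tool_pos: [0.5532, -0.0188, 0.2899]
orientation: [-0.451, 1.519, 0.454]
ft_force: [-0.4, -0.0, 0.3]
opening: 1.0
```

Request:
apply_moves(
  series=[
    [[0,0.02,-0.03],[0,0,0],0],
    [[0,0.04,-0.06],[0,0,0],0],
    [[0,0.06,-0.09],[0,0,0],0],
    [[0,0.06,-0.13],[0,0,0],0],
    [[0,0.06,-0.17],[0,0,0],0],
  ],
)

```text
clock: 13.2
tool_pos: [0.3766, -0.0614, 0.2894]
orientation: [-0.452, 1.518, 0.454]
ft_force: [0.9, -0.8, 1.3]
opening: 1.004
```

```bash
python3 mv.py .4 -.2 .29 -.992
python3 - <<'E'
from h import *
b=capture("top");cv2.imwrite("pics/t7.png",b[:,:,::-1]);a=capture("side");cv2.imwrite("pics/s7.png",a[:,:,::-1])
B=cv2.resize(b[105:215,335:425],None,fx=5.4,fy=5.4,interpolation=2)
A=cv2.resize(a[140:220,225:285],None,fx=5,fy=5,interpolation=2)
o=np.zeros((B.shape[0],B.shape[1]+A.shape[1],3),np.uint8);o[:,:B.shape[1]]=B;o[:A.shape[0],B.shape[1]:]=A
print(o.shape);cv2.imwrite("pics/g7.png",o[:,:,::-1])
E
```

```text
t 13.2 pos [ 0.3766 -0.0614  0.2894] F [ 0.9 -0.8  1.3] op 1.004 | shift [-0.0009 -0.1288 -0.0562] turn [0.   0.27 0.  ]
(594, 786, 3)
```

View pics/g7.png

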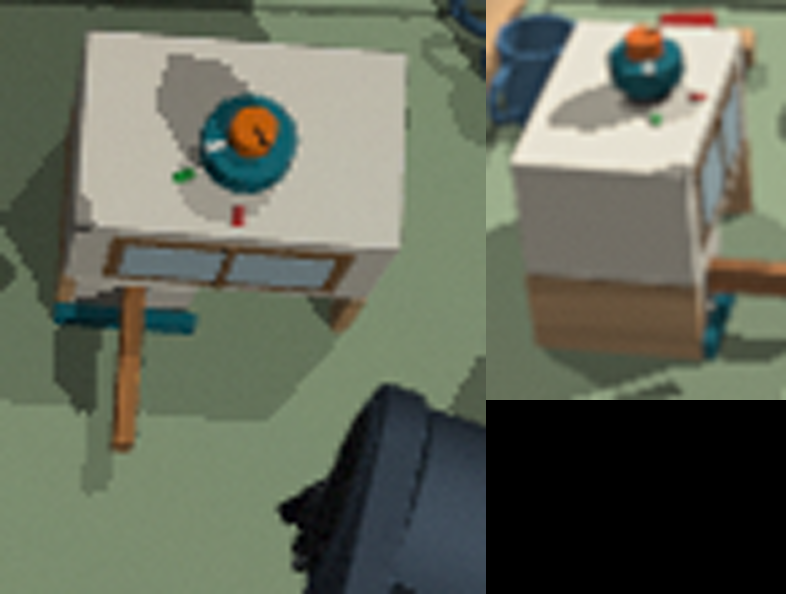

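```bash
cat > m7.py <<'E'
from h import *
np.set_printoptions(precision=4,suppress=True)
def ang(w,a):
    th=-.042;v=w[:2]-a;v=np.array([[np.cos(th),np.sin(th)],[-np.sin(th),np.cos(th)]])@v
    return round(float(np.arctan2(v[1],-v[0])),3),round(float(np.hypot(*v)),4)
import sys
for f in sys.argv[1:]:
    t=cv2.imread(f"pics/{f}.png");h=cv2.cvtColor(t,cv2.COLOR_BGR2HSV)
    def roi(m,x0,y0,x1,y1):
        z=np.zeros_like(m);z[y0:y1,x0:x1]=m[y0:y1,x0:x1];return z
    teal=roi(cv2.inRange(h,(80,90,40),(110,255,255)),368,118,394,144);org=roi(cv2.inRange(h,(5,150,90),(20,255,255)),368,118,394,144)
    hull=cv2.convexHull(np.vstack([p.reshape(-1,2) for p in cv2.findContours(teal,0,1)[0]]))
    hm=np.zeros_like(teal);cv2.fillConvexPoly(hm,hull,255)
    print(f,cv2.minEnclosingCircle(hull),cv2.boundingRect(hull))
    w=(t.min(2)>110)&(hm>0);ys,xs=np.nonzero(w);wt=t.min(2)[w].astype(float)-100
    pc=(np.average(xs,weights=wt),np.average(ys,weights=wt));P=onz("top",pc,.216)
    g=roi(cv2.inRange(h,(50,150,60),(75,255,255)),360,125,376,146);ys,xs=np.nonzero(g);G=onz("top",(xs.mean(),ys.mean()),.18)
    k=roi((cv2.inRange(h,(0,0,0),(180,255,75))),375,122,390,138)
    ys,xs=np.nonzero(k&cv2.dilate(org,np.ones((3,3),np.uint8)));D=onz("top",(xs.mean(),ys.mean()),.232)if len(xs)else None
    print("ptr",pc,P,"green",G,"dialmark",D,len(xs))
    for a in[(.684,-.0187),(.6826,-.0186),(.6852,-.018)]:print(a,"ptr",ang(P,a),"green",ang(G,a))
E
python3 m7.py t5 t7
python3 - <<'E'
exec(open('m7.py').read().split("import sys")[0])
a=np.array([.684,-.0187])
S=lambda x,y:(225+(x-486+.5)/5-.5,140+(y+.5)/5-.5)
for n,p,z in[("ptr",(650,68),.216),("green",(655,119),.18),("red",(696,97),.18),("dialc",(645,32),.232)]:
    w=onz("side",S(*p),z);print("side",n,w,ang(w,a))
E
```

```text
t5 ((380.5, 131.5), 8.860122680664062) (372, 123, 18, 18)
ptr (np.float64(379.0), np.float64(136.48888888888888)) [ 0.6629 -0.0128  0.216 ] green [0.6742 0.0162 0.18  ] dialmark [ 0.6851 -0.0186  0.232 ] 33
(0.684, -0.0187) ptr (0.23, 0.0219) green (1.256, 0.0363)
(0.6826, -0.0186) ptr (0.243, 0.0205) green (1.293, 0.0358)
(0.6852, -0.018) ptr (0.186, 0.0229) green (1.219, 0.036)
t7 ((380.63043212890625, 131.36956787109375), 9.022490501403809) (372, 123, 18, 18)
ptr (np.float64(374.5698924731183), np.float64(131.49820788530465)) [0.6794 0.0015 0.216 ] green [0.6742 0.0179 0.18  ] dialmark [ 0.6843 -0.0108  0.232 ] 17
(0.684, -0.0187) ptr (1.304, 0.0207) green (1.266, 0.0379)
(0.6826, -0.0186) ptr (1.37, 0.0203) green (1.302, 0.0375)
(0.6852, -0.018) ptr (1.239, 0.0203) green (1.231, 0.0376)
side ptr [0.6789 0.0041 0.216 ] (1.309, 0.0233)
side green [0.6759 0.0167 0.18  ] (1.305, 0.0363)
side red [ 0.6509 -0.015   0.18  ] (0.07, 0.0333)
side dialc [ 0.6856 -0.0194  0.232 ] (-2.791, 0.0017)
```

```bash
python3 -c "
from h import *
print(finish_job())"
```

```text
the job is handed in; nothing more can be done
None
```

I put the drawer back, turned the teal ring to the green mark, and handed the job in at about 13 s; no verdict is reported.

- **Drawer:** I carried it to the gap, slid it in and moved it sideways until it touched the far wall with about 8 N. The last top view shows the grip over the lip. It puts the bar about 50–52 mm from the dispenser's middle (target 50) and about 2 mm off the middle of the play. The bar looks about 1° off straight, close to what I can measure, so I left it.
- **Ring:** I turned it about 54° clockwise. The pointer agrees with the green mark to about 0.04 rad in the top view and 0.00 in the side view. The top view's own before-and-after difference read 1.05–1.07 rad against 0.95 turned by the wrist. I put that down to coarse pixels and did not correct for it.
- **Dial:** By eye, its black pointer looks the same before and after. My automatic measurement of the mark disagreed by about 8 mm between the two pictures; I judged it unreliable, since it caught too few pixels.
- **Rest of the tray:** The views show nothing else touched, though I did not re-measure the other items. The gripper was clear of everything at the end.

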